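Pull out the bin tray past its spring lock

TASK

Pull out the tray that carries the blue bins, using just a fingertip: push its yellow lock tongue right down and, while it is held down, draw the tray towards its front by the finger lug next to the tongue, until the tongue springs up in the second notch and locks the tray out; then take the hand away. Nothing needs gripping and nothing may be lifted: the bins stay standing in their trays, the tray with the grey bins stays locked home with its lock left alone, and the loose fittings and the carton on the bench stay where they are.

Things in the scene. Friction and masses are not known exactly. Their poses are not given: they have to be found in the camera images.
- blue_unit: Fixed base of the pull-out unit whose steel tray carries two mid-blue plastic bins with green fittings: grey steel frame on the bench, 260 mm long (x), tray 172 mm wide (y). Origin: centre of its underside, on the bench. -x is its front, roughly towards the robot, where the tray pulls out; the lock and finger lug are on its -y side.
- blue_tray (a joint): That unit's tray on level runners: 0 m = home; 0.090 m = out along the unit's -x, lock up in the second notch (2 mm play each way, end stop at 0.0915). About 2 N of friction, plus the lock rubbing below; it cannot lift off. Sheet 4 mm thick, underside 40 mm, top 44 mm above the bench.
- blue_lock (a joint): Yellow ribbed spring tongue, 40 mm long (x), 30 mm wide (y), moving only up and down in the fixed base, through a notch of the tray: 0 m = up, 8 mm above the sheet; 0.016 m = fully down. It blocks the tray until its top is below the sheet (above 0.012 m). 3 N to start, 6 N fully down. Springs up by itself when a notch is over it and nothing presses it.
- blue_lock_top (a point): Centre of the tongue's flat top: 52 mm above the bench when up, 36 mm when fully down; 20 mm in front (-x) of the unit's centre, 66 mm to its -y side. The nearest bin wall is 51 mm away, towards +y; the strip of tray between is bare but for a rim 10 mm high beside the bins. No part of the base below stands higher than 34 mm on this side.
- blue_lug (a point): Middle of the top edge, on the +x face, of the tray's finger lug: a steel tab 4 mm thick, 36 mm wide (y), bent up 18 mm from the sheet at the front (-x) end of the first notch; top 62 mm above the bench. Its +x face is 22 mm in front of the tongue's centre while home: a fingertip pressing the tongue through the notch pulls here. Moves with the tray.
- blue_notch2 (a point): Centre of the tray's second notch, at the sheet's top, 90 mm behind (+x of) the first; it must come to stand over the tongue. Both notches are 44 mm long (x) and 41 mm deep, open at the tray's -y edge; 46 mm of sheet lies between them. Moves with the tray.
- blue_bin_front: Loose open-front picking bin, blue with fittings in it, 102 x 92 x 50 mm, about 0.3 kg, standing on the blue unit's tray, in front; top 94 mm above the bench. Origin: centre of its underside; low front to -x.
- blue_bin_back: The same kind of bin behind it on the same tray.
- grey_unit: Fixed base of the pull-out unit whose steel tray carries two dark grey plastic bins with white, yellow and red fittings: grey steel frame on the bench, 260 mm long (x), tray 172 mm wide (y). Origin: centre of its underside, on the bench. -x is its front, roughly towards the robot, where the tray pulls out; the lock and finger lug are on its -y side.
- grey_tray (a joint): That unit's tray on level runners: 0 m = home; 0.090 m = out along the unit's -x, lock up in the second notch (2 mm play each way, end stop at 0.0915). About 2 N of friction, plus the lock rubbing below; it cannot lift off. Sheet 4 mm thick, underside 40 mm, top 44 mm above the bench.
- grey_lock (a joint): Yellow ribbed spring tongue, 40 mm long (x), 30 mm wide (y), moving only up and down in the fixed base, through a notch of the tray: 0 m = up, 8 mm above the sheet; 0.016 m = fully down. It blocks the tray until its top is below the sheet (above 0.012 m). 3 N to start, 6 N fully down. Springs up by itself when a notch is over it and nothing presses it.
- grey_lock_top (a point): Centre of the tongue's flat top: 52 mm above the bench when up, 36 mm when fully down; 20 mm in front (-x) of the unit's centre, 66 mm to its -y side. The nearest bin wall is 51 mm away, towards +y; the strip of tray between is bare but for a rim 10 mm high beside the bins. No part of the base below stands higher than 34 mm on this side.
- grey_lug (a point): Middle of the top edge, on the +x face, of the tray's finger lug: a steel tab 4 mm thick, 36 mm wide (y), bent up 18 mm from the sheet at the front (-x) end of the first notch; top 62 mm above the bench. Its +x face is 22 mm in front of the tongue's centre while home: a fingertip pressing the tongue through the notch pulls here. Moves with the tray.
- grey_notch2 (a point): Centre of the tray's second notch, at the sheet's top, 90 mm behind (+x of) the first; it must come to stand over the tongue. Both notches are 44 mm long (x) and 41 mm deep, open at the tray's -y edge; 46 mm of sheet lies between them. Moves with the tray.
- grey_bin_front: Loose open-front picking bin, grey with fittings in it, 102 x 92 x 50 mm, about 0.3 kg, standing on the grey unit's tray, in front; top 94 mm above the bench. Origin: centre of its underside; low front to -x.
- grey_bin_back: The same kind of bin behind it on the same tray.
- elbow: Loose green pipe elbow lying on the bench, about 55 x 55 x 34 mm. Origin on its underside, near its middle.
- coupling: Loose white pipe coupling standing on end on the bench, 38 mm diameter, 42 mm tall. Origin: centre of its underside.
- carton: Loose cardboard carton on the bench, 110 x 75 x 50 mm. Origin: centre of its underside.
There are look-alikes about, which are no part of the job. What is shaped like the grey_bin_front but pink is not meant.

How it is judged:
By the outcome, as a careful person would: the job done as asked, in the order asked, and still so for the second after the job is handed in, with the robot touching nothing.
It also fails if it takes over 40 s, if anything falls off the work surface, if the arm or the gripper's body presses on something with over 40 N, if the wrist force passes 120 N, or if a joint passes its speed limit or range.

ROBOT

A 7-joint arm with a two-finger parallel gripper is mounted at the origin on the work surface. World frame = base frame: x ahead of the robot, y to its left, z up, the work surface at z = 0. Lengths are in m, angles in rad, forces in N, time in s.
With the tool pointing down it reaches from about 0.35 to 0.9 m from the base axis. Payload 19.9 kg.
Tool frame: the origin (TCP) lies midway between the tips of the shut fingers; the grasp point (between the pads) lies 19 mm behind it; z points along the fingers, y is the direction in which the jaws open and shut (so a half turn about z gives the same grasp; the last joint's range is limited). The gripper opens to 85 mm and grips with 20 to 120 N. Pads are 22 mm wide; open, the fingers measure 114 mm over their backs; the gripper's body (76 mm by 85 mm) begins 54 mm behind the grasp point. The pads swing forward as they close: fully open they stand 13 mm farther back than shut.
Start: joints at [-0.042, 0.417, -0.01, 1.614, 0.005, 1.111, -0.053], TCP at [0.625, 0, 0.209] pointing down, gripper open.
Joint ranges: [-2.81, 2.81], [-0.39, 2.02], [-1.27, 1.25], [0.06, 2.57], [-1.19, 4.33], [0.19, 2], [-2.82, 2.82]. Speed limits (rad/s): [1.89, 1.89, 2.39, 2.39, 3.01, 3.01, 3.01].

INTERFACE

Orientations are given as a rotation vector (axis times angle).
In Python, from station import r gives the robot as it stands.
- The arm moves only by the shell command python3 -m handwheel 'ROWS'. ROWS is JSON, a list of rows, each a list of 7 numbers: the turn, a rotation vector about the tool's x, y, z in rad, then the shift along the tool's x, y, z in mm, then the opening, from 0 (shut) to 1 (fully open). In form: [[wx, wy, wz, tx, ty, tz, hand], ...]. A call has 1 to 8 rows; each row is the pose to reach, as a shift and turn from the pose commanded when the call began, along the tool's axes at that moment; what a row does not reach only later rows make up. A row lasts 1/8 s, in which the tool goes at most 62.5 mm and 10.7 degrees, less where a joint would pass 70% of its speed; a pose out of reach is approached as far as the arm can. A call with a gripper value outside its range is refused whole. The fingers move at their own pace and stop on an object; the grip force is fixed at half the most. Time passes only in rows, so rows that repeat a pose let the fingers close. It gives the time, the measured TCP pose, the force and the opening at its end, in the units of the state.
- r.get_obs(): the state, without advancing time (a new reading comes with each control period).
- r.snapshot(name): name is "scene" or "side" or "wrist"; returns the picture (420x560x3 uint8, blue, green, red); there is no depth.
- r.camera_model(name): a dict with "K" (3x3 intrinsics, pixels), "k1" (the pictures are not rectified: a ray, as slopes to the right and down, at radius r is drawn at 1 + k1 r^2 times it, then the intrinsics apply), "extrinsics" (4x4, takes a point from world to camera coordinates); the wrist camera has in their place "mount" (4x4, takes a point from camera to tool coordinates, whose origin is the TCP and whose axes are the flange's). Camera axes: x right, y down, z forward; pixel columns grow to the right and rows downward; lengths in m; the calibration is good to about 2 mm. A picture is of the moment at which its call begins: read the wrist's pose just before it. camera_model takes no time and is no camera call.
- r.job_done(): hands the job in, once; it reports no verdict.
Trained networks look in the newest picture that a camera, given by its name, has taken for a name from the list of things; names that differ only in an ending like _2 or _b are one class to them, and where a whole thing is asked for, a point or a joint stands for the part that bears it (a point fixed in the world has none). Each returns a list of dicts, best first, with "score" (0 to 1); they miss things now and then, are a little off and sometimes report something else, mostly with a low value. They report only what shows in the picture. A call takes as long as a camera call. They do not tell look-alikes from the thing itself.
- r.recognise(camera, target): "xyz" ([x, y, z] in m, in world coordinates, good to about 4 mm: the middle of the surface that is visible of it).
- r.place_of(camera, target): "xyz" ([x, y, z] in m, in world coordinates, good to about 4 mm: a listed point, or the origin of a listed thing).
The state is a dict: "t": time; "qpos": joint angles; "dq": joint speeds; "joint_efforts": joint torques, N m; "ee_pos": TCP position; "ee_rot": TCP orientation; "wrist_force": force on the tool from outside, world axes, zero at the start; "ft_torque": the same for the moment, N m; "width": finger opening in m.
Only numpy, scipy, OpenCV 4.12 (cv2) and the standard library are available. Lean on these libraries where they do the work, as an engineer would, in place of code of your own. Each camera call takes 0.05 s, during which the arm holds its last target.

## Working session

There is one attempt and no reset: what is moved stays moved. The work goes in short steps, Python scripts to look and compute and a shell command to move; the robot and the scene stay as the last step left them, time stands still between calls to the robot, and variables do not carry over. Pictures are saved under pics/ and viewed, and the job is handed in when it is done.

```bash
mkdir -p pics; ls; python3 - <<'E'
from station import r
import cv2,numpy as np
o=r.get_obs()
for k in o: print(k,np.round(o[k],4))
for c in ["scene","side","wrist"]:
    im=r.snapshot(c); cv2.imwrite(f"pics/{c}0.png",im)
    for t in ["blue_lock_top","blue_lug","blue_notch2","blue_unit","grey_lock_top","grey_unit"]:
        print(c,t,[(np.round(d["xyz"],4),round(d["score"],2)) for d in r.place_of(c,t)[:3]])
print(r.get_obs()["t"])
E
```

```text
pics
t 0.0
qpos [-0.0415  0.418  -0.0103  1.6142  0.0047  1.1107 -0.053 ]
dq [ 0.0005  0.001   0.0004 -0.0015  0.0018 -0.0006  0.0016]
joint_efforts [ 3.00000e-04 -8.64445e+01  6.79300e-01 -4.34904e+01  1.92000e-02
  7.40000e-03  1.00000e-04]
ee_pos [ 0.6246 -0.      0.2087]
ee_rot [-2.2208e+00 -2.2209e+00  1.5000e-03]
wrist_force [-0.5599  0.4589  0.0747]
ft_torque [-0.037   0.0416  0.017 ]
width 0.0852
scene blue_lock_top [(array([0.6444, 0.0747, 0.0559]), 0.65)]
scene blue_lug [(array([0.6299, 0.0726, 0.0649]), 0.84), (array([0.737 , 0.0843, 0.0465]), 0.37)]
scene blue_notch2 [(array([0.7352, 0.0798, 0.0412]), 0.6)]
scene blue_unit [(array([ 0.6258, -0.23  ,  0.0532]), 0.59)]
scene grey_lock_top [(array([0.7348, 0.0816, 0.0423]), 0.7), (array([ 0.6276, -0.2301,  0.0551]), 0.45)]
scene grey_unit [(array([ 0.6466, -0.1621, -0.0036]), 0.82), (array([ 0.6059, -0.2309,  0.0644]), 0.46)]
side blue_lock_top [(array([0.6463, 0.0697, 0.051 ]), 0.46)]
side blue_lug [(array([0.6295, 0.0746, 0.0624]), 0.71)]
side blue_notch2 [(array([0.7381, 0.0795, 0.0474]), 0.87)]
side blue_unit [(array([ 0.6584,  0.14  , -0.0024]), 0.8)]
side grey_lock_top [(array([ 0.6305, -0.228 ,  0.0517]), 0.38)]
side grey_unit [(array([ 0.6473, -0.1597,  0.0008]), 0.69)]
wrist blue_lock_top [(array([0.6448, 0.0731, 0.0542]), 0.94), (array([0.5997, 0.1683, 0.043 ]), 0.43)]
wrist blue_lug [(array([0.6247, 0.0724, 0.0577]), 0.95)]
wrist blue_notch2 []
wrist blue_unit [(array([0.6587, 0.1414, 0.0021]), 0.75)]
wrist grey_lock_top []
wrist grey_unit [(array([ 0.6509, -0.1605, -0.0045]), 0.65)]
1.05
```

View pics/scene0.png

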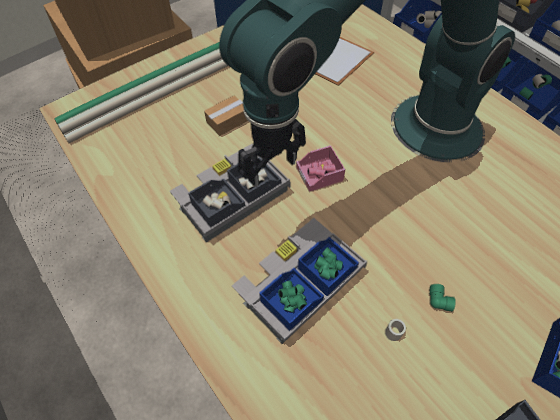

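View pics/side0.png

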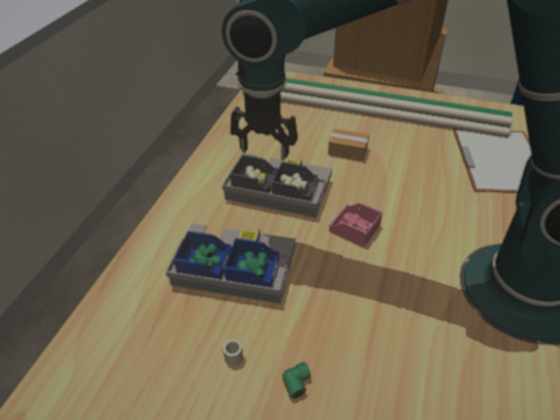

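View pics/wrist0.png

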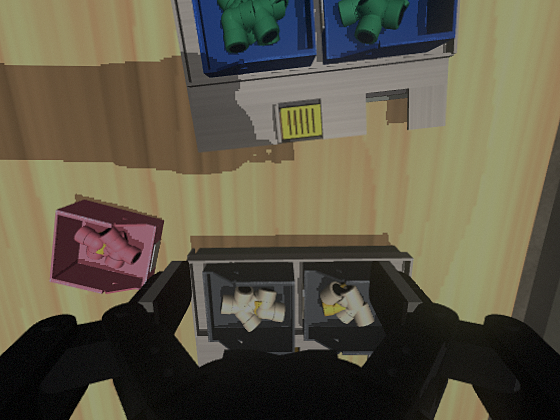

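The scene shows the blue unit with its tongue at (288,250), separate from the grey unit and the pink look-alike bin. In the wrist view the tongue is at (300,121), the lug at about (275,122) and notch 2 at (388,108). Next I'll measure the yaw and refine the points by pixel.

```bash
cat > h.py <<'E'
import numpy as np,cv2
from scipy.spatial.transform import Rotation as R
from station import r
def T(o):
    M=np.eye(4);M[:3,:3]=R.from_rotvec(o["ee_rot"]).as_matrix();M[:3,3]=o["ee_pos"];return M
def pix(c,uv,z,o=None):
    m=r.camera_model(c);K=np.array(m["K"])
    W=T(o)@np.array(m["mount"]) if c=="wrist" else np.linalg.inv(np.array(m["extrinsics"]))
    d=cv2.undistortPoints(np.array([[uv]],float),K,np.array([m["k1"],0,0,0.]))[0,0]
    d=W[:3,:3]@np.array([d[0],d[1],1]);p=W[:3,3];return p+d*(z-p[2])/d[2]
E
python3 - <<'E'
from h import *
o=r.get_obs()
im=cv2.imread("pics/wrist0.png")
cv2.imwrite("pics/wcrop.png",cv2.resize(im[40:175,170:470],None,fx=2.6,fy=2.6,interpolation=cv2.INTER_CUBIC))
print("mount",np.round(r.camera_model("wrist")["mount"],3))
hsv=cv2.cvtColor(im,cv2.COLOR_BGR2HSV);m=cv2.inRange(hsv,(22,130,80),(35,255,255));m[:90]=0;m[150:]=0
ys,xs=np.where(m>0);print(xs.mean(),ys.mean(),cv2.minAreaRect(np.c_[xs,ys].astype(np.float32)))
print("lock",pix("wrist",(xs.mean(),ys.mean()),.052,o))
E
```

```text
mount [[-0.    -0.962 -0.273  0.07 ]
 [ 1.    -0.001  0.001  0.001]
 [-0.001 -0.273  0.962 -0.164]
 [ 0.     0.     0.     1.   ]]
301.0738188976378 121.47933070866142 ((301.3380126953125, 121.3209457397461), (30.89460563659668, 39.949920654296875), 83.8844985961914)
lock [0.64816608 0.07476662 0.052     ]
```

View pics/wcrop.png

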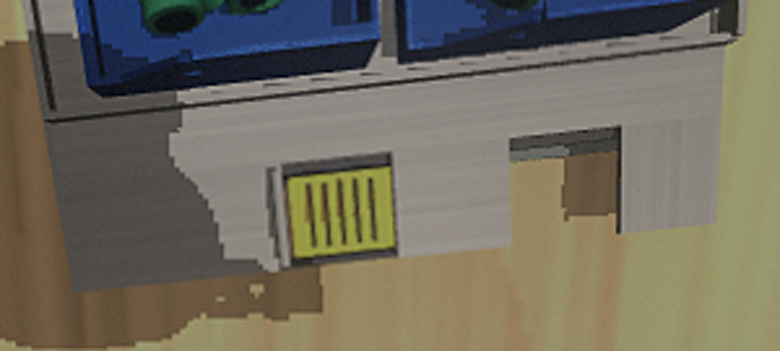

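The crop shows the lug at crop (280,215), just left of the tongue at (340,210), and notch 2 at (565,185). The tray edge runs from (80,290) to (715,222).

```bash
python3 - <<'E'
from h import *
o=r.get_obs()
f=lambda u,v,z:pix("wrist",(170+u/2.6,40+v/2.6),z,o)
for a,b in [((48,121),(722,44)),((80,290),(715,222)),((510,138),(618,126)),((285,163),(390,152))]:
    p,q=f(*a,.044),f(*b,.044);print(p,q,np.degrees(np.arctan2(*(q-p)[1::-1])),np.hypot(*(q-p)[:2]))
print("lugtop",f(270,170,.062),f(277,265,.062)); 
E
```

```text
[0.53366036 0.10863151 0.044     ] [0.79215582 0.13519511 0.044     ] 5.867252010925555 0.2598567482759084
[0.54126865 0.04389163 0.044     ] [0.79968154 0.07049195 0.044     ] 5.877173359570688 0.2597783577256238
[0.714669   0.10246312 0.044     ] [0.75642621 0.10663426 0.044     ] 5.704371214271664 0.04196502829665984
[0.62620588 0.09340453 0.044     ] [0.66771953 0.09744584 0.044     ] 5.5601552437796 0.04170989397064719
lugtop [0.62055241 0.08964229 0.062     ] [0.62306779 0.05489097 0.062     ]
```

```bash
python3 -m handwheel '[[0,0,-0.05,40,12,30,0],[0,0,-0.1025,74.5,22.5,60,0],[0,0,-0.1025,74.5,22.5,90,0],[0,0,-0.1025,74.5,22.5,110,0],[0,0,-0.1025,74.5,22.5,110,0],[0,0,-0.1025,74.5,22.5,110,0]]'; python3 - <<'E'
from h import *
o=r.get_obs();print(o["ee_pos"],o["ee_rot"],o["width"],o["wrist_force"],o["t"])
for c in ["wrist","side","scene"]: cv2.imwrite(f"pics/{c}1.png",r.snapshot(c))
E
```

```text
t: 1.8
ee_pos: [0.6481, 0.0741, 0.1006]
ee_rot: [2.105, 2.331, 0.002]
wrist_force: [0.2, -0.1, 0.0]
width: -0.0004
[0.64812985 0.07409728 0.10059134] [2.10488950e+00 2.33078873e+00 1.54558153e-03] -0.00038038972364312743 [ 0.16087099 -0.11882931  0.00272365] 1.8
```

View pics/wrist1.png

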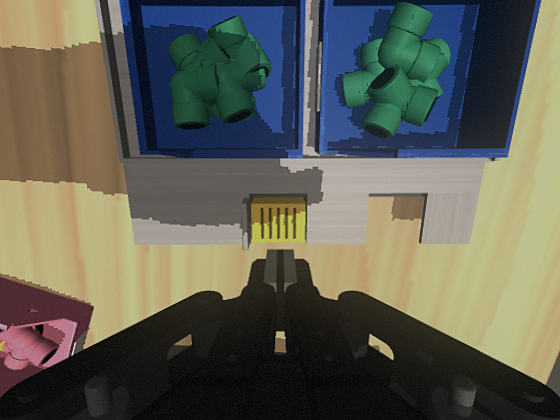

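Yaw is aligned: the tray edges are level in the picture, the tongue is at (278,220) and the shut fingertips are at (281,250). I'll re-measure the tongue before pressing.

```bash
python3 - <<'E'
from h import *
o=r.get_obs();im=cv2.imread("pics/wrist1.png")
hsv=cv2.cvtColor(im,cv2.COLOR_BGR2HSV);m=cv2.inRange(hsv,(22,130,60),(35,255,255));m[:190]=0;m[250:]=0;m[:,:230]=0;m[:,320:]=0
ys,xs=np.where(m>0);c=((xs.min()+xs.max())/2,(ys.min()+ys.max())/2);print(c)
p=pix("wrist",c,.052,o);print("lock",p)
q=pix("wrist",(244,222),.062,o);print("lug",q)
Ti=np.linalg.inv(T(o));print("lock in tool mm",1000*(Ti@np.r_[p,1])[:3],"lug",1000*(Ti@np.r_[q,1])[:3])
mm=np.array(r.camera_model("wrist")["mount"]);K=r.camera_model("wrist")["K"];d=np.linalg.inv(mm)@[0,0,0,1];print("tcp px",(np.array(K)@(d[:3]/d[2])))
for c in["wrist"]:
  for t in ["blue_lock_top","blue_lug"]: print(t,[(np.round(d["xyz"],4),d["score"]) for d in r.place_of(c,t)[:2]])
E
```

```text
(np.float64(278.0), np.float64(219.0))
lock [0.6476863  0.07814482 0.052     ]
lug [0.62366999 0.07658899 0.062     ]
lock in tool mm [ 3.78106504 -0.07130066 48.57708278] lug [  4.68238389 -24.10454413  38.53743928]
tcp px [277.75901615 249.50687401   1.        ]
blue_lock_top [(array([0.647 , 0.0717, 0.0523]), 0.84)]
blue_lug [(array([0.6217, 0.0727, 0.0602]), 0.59), (array([0.7122, 0.1812, 0.0462]), 0.15)]
```

```bash
python3 - <<'E'
import cv2
a=cv2.imread("pics/side1.png");b=cv2.imread("pics/scene1.png")
cv2.imwrite("pics/c1.png",cv2.hconcat([cv2.resize(a[120:320,140:340],(400,400)),cv2.resize(b[160:360,200:400],(400,400))]))
E
```

```text
(no output)
```

View pics/c1.png

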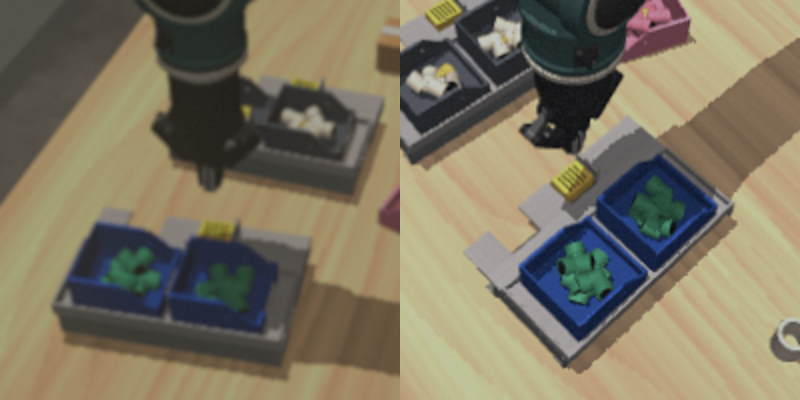

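The side and scene views agree: the shut fingertip is above the blue tongue, and nothing is near the gripper body. Now I'll go down onto the tongue.

```bash
python3 -m handwheel '[[0,0,0,1,0,30,0],[0,0,0,1,0,44,0],[0,0,0,1,0,52,0],[0,0,0,1,0,56,0],[0,0,0,1,0,56,0]]'; python3 - <<'E'
from h import *
cv2.imwrite("pics/w2.png",r.snapshot("wrist"))
E
```

```text
t: 2.68
ee_pos: [0.6476, 0.0755, 0.0437]
ee_rot: [2.105, 2.332, 0.0]
wrist_force: [-0.4, -0.1, -0.3]
width: -0.0002
```

View pics/w2.png

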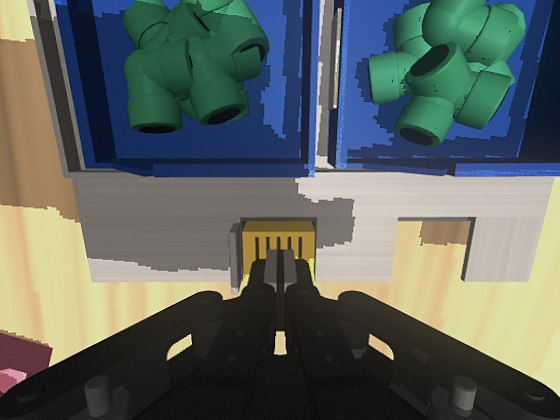

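```bash
python3 - <<'E'
from h import *
o=r.get_obs();print(o["wrist_force"],o["ee_pos"],r.camera_model("wrist")["K"])
im=cv2.imread("pics/w2.png");cv2.imwrite("pics/w2c.png",cv2.resize(im[200:300,200:360],None,fx=5,fy=5,interpolation=cv2.INTER_CUBIC))
for z in (.036,.044,.052):
  a=pix("wrist",(243,235),z,o);b=pix("wrist",(316,235),z,o);print(z,np.linalg.norm(a-b))
E
```

```text
[ 0.26820103 -0.14563913  0.4688402 ] [0.64764383 0.07551283 0.04383371] [[300.20737455   0.         279.87090295]
 [  0.         300.20737455 212.09003307]
 [  0.           0.           1.        ]]
0.036 0.04442771814332751
0.044 0.04236107561485082
0.052 0.040294433086374246
```

View pics/w2c.png

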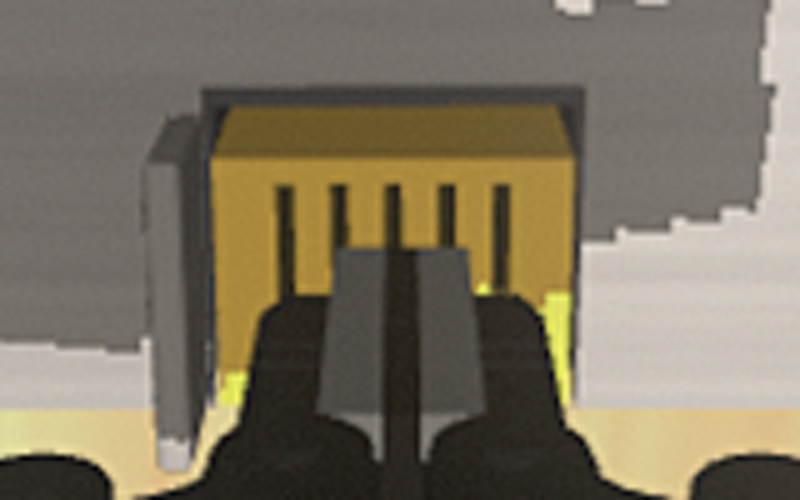

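The crop shows the tongue still up: its width scales to 40 mm at z=0.052. The fingertip occludes it at (281,250), so the tip hasn't made contact yet. I'll lower further in small steps and watch the force.

```bash
python3 -m handwheel '[[0,0,0,0,0,2,0],[0,0,0,0,0,4,0],[0,0,0,0,0,5,0]]'; python3 - <<'E'
from h import *
o=r.get_obs()
for c in["wrist","side","scene"]: cv2.imwrite(f"pics/{c}3.png",r.snapshot(c))
im=cv2.imread("pics/wrist3.png");cv2.imwrite("pics/w3c.png",cv2.resize(im[200:300,200:360],None,fx=5,fy=5,interpolation=cv2.INTER_CUBIC))
a=cv2.imread("pics/side3.png");b=cv2.imread("pics/scene3.png")
cv2.imwrite("pics/c3.png",cv2.hconcat([cv2.resize(a[170:270,190:290],(400,400)),cv2.resize(b[200:300,240:340],(400,400))]))
E
```

```text
t: 3.1
ee_pos: [0.6473, 0.0755, 0.0383]
ee_rot: [-2.105, -2.332, 0.0]
wrist_force: [-0.3, -0.3, 0.8]
width: -0.0002
```

View pics/w3c.png

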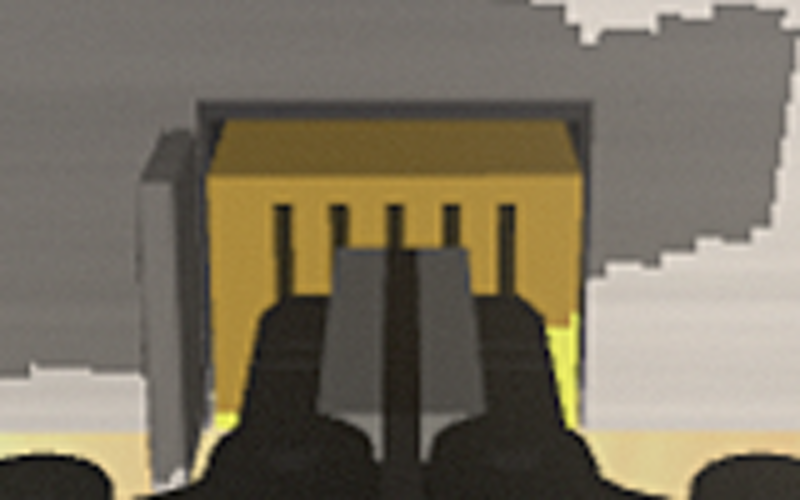

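View pics/c3.png

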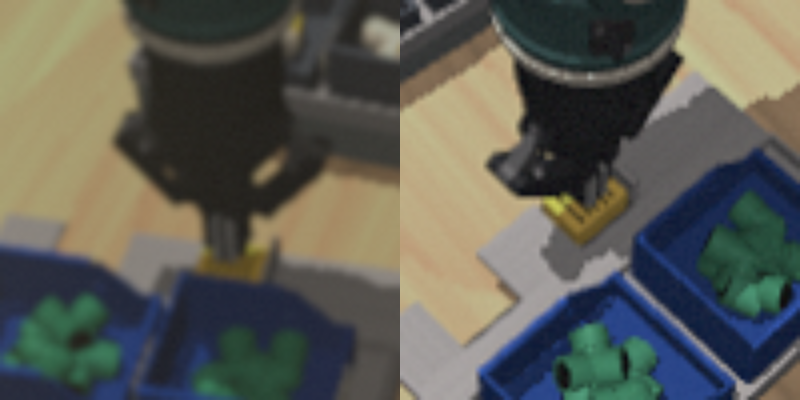

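Still no contact (about 0 to 1 N) and the tongue is up. The fingertip evidently stands about 1 to 2 cm behind the nominal TCP. I'll keep lowering by force, with the body clear of the bins sideways.

```bash
python3 -m handwheel '[[0,0,0,0,0,3,0],[0,0,0,0,0,5,0],[0,0,0,0,0,5,0]]'
```

```text
t: 3.62
ee_pos: [0.6472, 0.0755, 0.0331]
ee_rot: [-2.104, -2.332, 0.001]
wrist_force: [-0.3, 0.0, 0.3]
width: -0.0003
```

```bash
python3 -m handwheel '[[0,0,0,0,0,3,0],[0,0,0,0,0,5,0],[0,0,0,0,0,5,0]]'; python3 - <<'E'
from h import *
o=r.get_obs()
for c in["wrist","scene"]: cv2.imwrite(f"pics/{c}4.png",r.snapshot(c))
a=cv2.imread("pics/wrist4.png");b=cv2.imread("pics/scene4.png")
cv2.imwrite("pics/c4.png",cv2.hconcat([cv2.resize(a[200:300,230:330],(400,400)),cv2.resize(b[200:300,240:340],(400,400))]))
E
```

```text
t: 4.0
ee_pos: [0.6475, 0.0755, 0.0284]
ee_rot: [2.105, 2.332, 0.0]
wrist_force: [0.1, -1.1, 3.1]
width: 0.0003
```

View pics/c4.png

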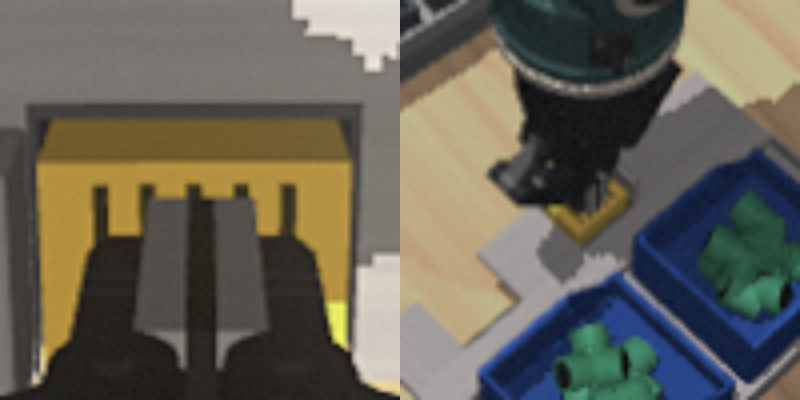

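Contact: 3.1 N at TCP z=0.0284 puts the real tip about 24 mm behind the TCP reading, which matches the tip's projection. Fully down should therefore be near z≈0.0125, so I'll press in steps.

```bash
python3 -m handwheel '[[0,0,0,0,0,3,0],[0,0,0,0,0,6,0],[0,0,0,0,0,9,0],[0,0,0,0,0,9,0]]'; python3 - <<'E'
from h import *
o=r.get_obs()
for c in["wrist","scene","side"]: cv2.imwrite(f"pics/{c}5.png",r.snapshot(c))
a=cv2.imread("pics/wrist5.png");b=cv2.imread("pics/scene5.png");s=cv2.imread("pics/side5.png")
cv2.imwrite("pics/c5.png",cv2.hconcat([cv2.resize(x,(266,266),interpolation=cv2.INTER_CUBIC) for x in(a[210:310,230:330],b[200:300,240:340],s[170:270,190:290])]))
cv2.imwrite("pics/c5.png",cv2.hconcat([cv2.resize(x,(400,400),interpolation=cv2.INTER_CUBIC) for x in(a[210:310,230:330],s[170:270,190:290])]))
E
```

```text
t: 4.6
ee_pos: [0.6475, 0.0755, 0.0192]
ee_rot: [2.105, 2.332, 0.0]
wrist_force: [0.6, 0.2, 5.0]
width: 0.0002
```

View pics/c5.png

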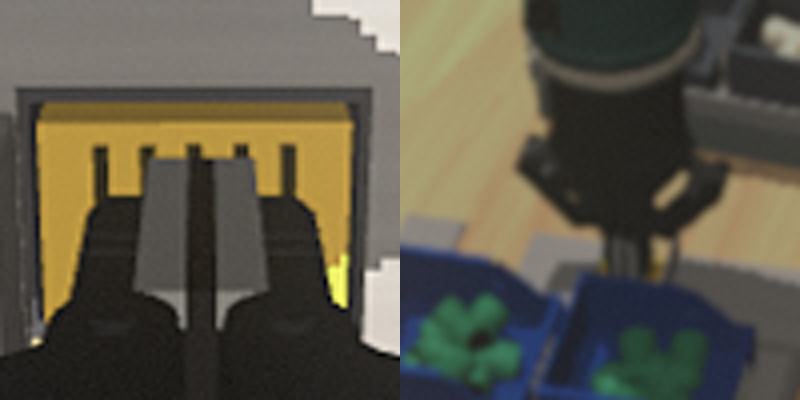

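The tongue is following the tip: its inner face has shrunk as it sinks, and 5 N corresponds to about 10 mm. I'll press on to the bottom.

```bash
python3 -m handwheel '[[0,0,0,0,0,3,0],[0,0,0,0,0,5.5,0],[0,0,0,0,0,6.5,0],[0,0,0,0,0,6.5,0]]'
```

```text
t: 5.25
ee_pos: [0.6476, 0.0755, 0.0141]
ee_rot: [2.105, 2.332, 0.001]
wrist_force: [-6.6, -0.8, 21.5]
width: -0.0002
```

The tongue is fully down: a hard stop at 21 N. I'll ease the press slightly and begin drawing along the unit's −x (tool −y).

```bash
python3 -m handwheel '[[0,0,0,0,-2,-0.6,0],[0,0,0,0,-5,-0.6,0],[0,0,0,0,-8,-0.6,0],[0,0,0,0,-8,-0.6,0]]'; python3 - <<'E'
from h import *
a=r.snapshot("wrist");cv2.imwrite("pics/w6.png",a)
E
```

```text
t: 5.75
ee_pos: [0.6403, 0.0748, 0.0142]
ee_rot: [2.104, 2.331, 0.002]
wrist_force: [3.2, 1.0, 8.0]
width: 0.0002
```

View pics/w6.png

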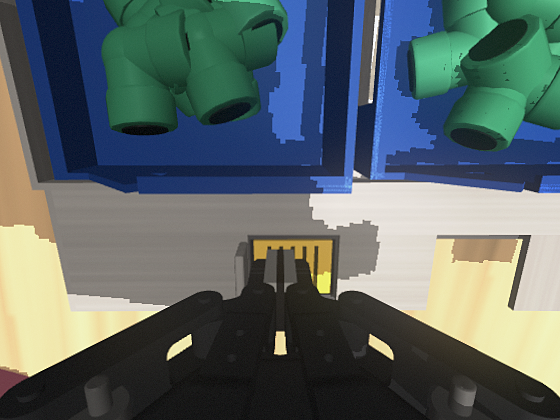

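The tongue (290,265) is below the sheet and the finger is about to meet the lug (243,270). I'll keep pulling with the tongue held down.

```bash
python3 -m handwheel '[[0,0,0,0,-3,0.2,0],[0,0,0,0,-6,0.2,0],[0,0,0,0,-10,0.2,0],[0,0,0,0,-14,0.2,0],[0,0,0,0,-14,0.2,0]]'; python3 - <<'E'
from h import *
a=r.snapshot("wrist");cv2.imwrite("pics/w7.png",a)
E
```

```text
t: 6.42
ee_pos: [0.6266, 0.0734, 0.0141]
ee_rot: [2.104, 2.331, 0.003]
wrist_force: [3.7, 0.3, 9.6]
width: 0.0001
```

View pics/w7.png

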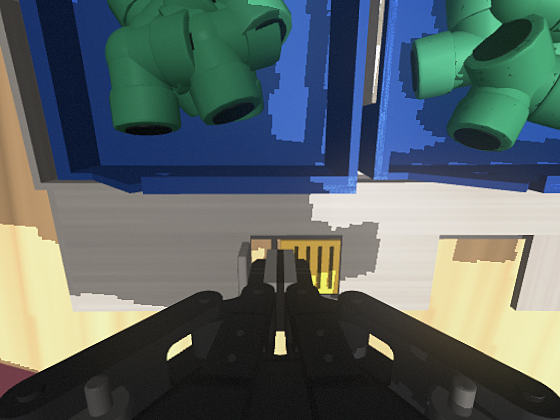

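The tray is following the finger: the bins stay put in the wrist view while the tongue slides right under the sheet. I'll continue.

```bash
python3 -m handwheel '[[0,0,0,0,-5,0,0],[0,0,0,0,-10,-0.5,0],[0,0,0,0,-15,-1.5,0],[0,0,0,0,-20,-2,0],[0,0,0,0,-25,-2,0],[0,0,0,0,-30,-2,0],[0,0,0,0,-35,-2,0],[0,0,0,0,-35,-2,0]]'; python3 - <<'E'
from h import *
a=r.snapshot("wrist");cv2.imwrite("pics/w8.png",a)
E
```

```text
t: 7.48
ee_pos: [0.5902, 0.0696, 0.015]
ee_rot: [-2.104, -2.332, 0.001]
wrist_force: [0.6, 0.1, 0.2]
width: -0.0001
```

View pics/w8.png

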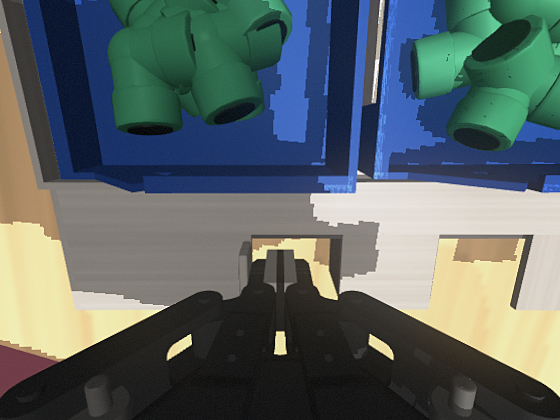

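The tongue is now hidden under the sheet and the tray is out about 48 mm. I'll go on, then creep near the end.

```bash
python3 -m handwheel '[[0,0,0,0,-5,0,0],[0,0,0,0,-11,0,0],[0,0,0,0,-17,0,0],[0,0,0,0,-23,0,0],[0,0,0,0,-29,0,0],[0,0,0,0,-34,0,0],[0,0,0,0,-36,0,0],[0,0,0,0,-36,0,0]]'; python3 - <<'E'
from h import *
a=r.snapshot("wrist");cv2.imwrite("pics/w9.png",a)
E
```

```text
t: 8.52
ee_pos: [0.5548, 0.0659, 0.0152]
ee_rot: [-2.105, -2.332, 0.0]
wrist_force: [1.7, -0.5, -1.2]
width: -0.0
```

View pics/w9.png

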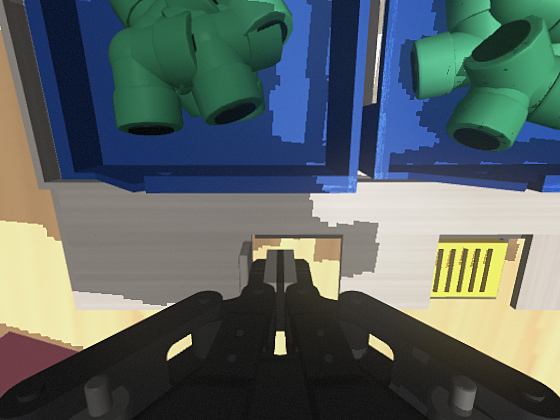

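The tongue (470,268) now shows in notch 2 with its front edge still under the sheet. About 5 mm remains, so I'll creep.

```bash
python3 -m handwheel '[[0,0,0,0,-1,0,0],[0,0,0,0,-2,0,0],[0,0,0,0,-3,0,0],[0,0,0,0,-4,0,0],[0,0,0,0,-4,0,0]]'; python3 - <<'E'
from h import *
a=r.snapshot("wrist");cv2.imwrite("pics/w10.png",a[200:320,400:560]);cv2.imwrite("pics/w10.png",cv2.resize(a[200:320,400:560],None,fx=4,fy=4))
E
```

```text
t: 9.2
ee_pos: [0.5508, 0.0655, 0.0153]
ee_rot: [-2.105, -2.332, 0.0]
wrist_force: [2.6, 0.0, -0.4]
width: 0.0
```

View pics/w10.png

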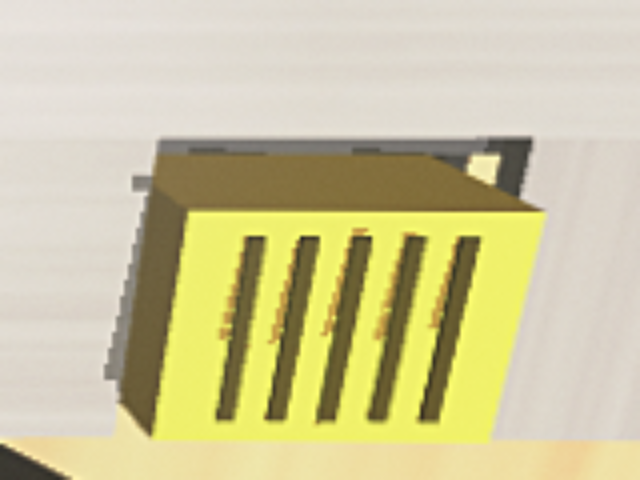

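The tongue has sprung up in the second notch, touching its front edge. I'll draw 1.5 mm more to centre it, then back off the lug and lift away.

```bash
python3 -m handwheel '[[0,0,0,0,-1,0,0],[0,0,0,0,-1.5,0,0],[0,0,0,0,-1.5,0,0],[0,0,0,0,2,0,0],[0,0,0,0,5,-3,0],[0,0,0,0,5,-20,0],[0,0,0,0,5,-45,0],[0,0,0,0,5,-70,0]]' && python3 -m handwheel '[[0,0,0,0,0,-40,0],[0,0,0,-30,0,-70,0],[0,0,0,-50,0,-90,0],[0,0,0,-50,0,-90,0]]'; python3 - <<'E'
from h import *
for c in["wrist","scene","side"]: cv2.imwrite(f"pics/{c}9.png",r.snapshot(c))
a=cv2.imread("pics/scene9.png");b=cv2.imread("pics/side9.png")
cv2.imwrite("pics/f.png",cv2.hconcat([cv2.resize(a[130:350,160:380],(400,400)),cv2.resize(b[130:350,140:360],(400,400))]))
for c in["wrist","scene","side"]:
  for t in ["blue_lock_top","blue_lug","blue_notch2"]: print(c,t,[(np.round(d["xyz"],4),round(d["score"],2)) for d in r.place_of(c,t)[:2]])
E
```

```text
t: 10.25
ee_pos: [0.5559, 0.0661, 0.0871]
ee_rot: [2.105, 2.332, 0.0]
wrist_force: [0.0, 0.4, -0.5]
width: -0.0003
t: 10.75
ee_pos: [0.5618, 0.015, 0.1777]
ee_rot: [2.106, 2.328, 0.003]
wrist_force: [-0.5, 0.8, 0.5]
width: 0.0001
wrist blue_lock_top [(array([0.6465, 0.0722, 0.052 ]), 0.86)]
wrist blue_lug [(array([0.5362, 0.0655, 0.059 ]), 0.87)]
wrist blue_notch2 []
scene blue_lock_top [(array([0.648 , 0.0757, 0.0523]), 0.74), (array([0.513 , 0.1589, 0.044 ]), 0.16)]
scene blue_lug [(array([0.5403, 0.0649, 0.0659]), 0.83)]
scene blue_notch2 [(array([0.647 , 0.0709, 0.0424]), 0.88)]
side blue_lock_top [(array([0.6461, 0.0737, 0.0482]), 0.44)]
side blue_lug [(array([0.4324, 0.3782, 0.0017]), 0.41)]
side blue_notch2 []
```

View pics/f.png

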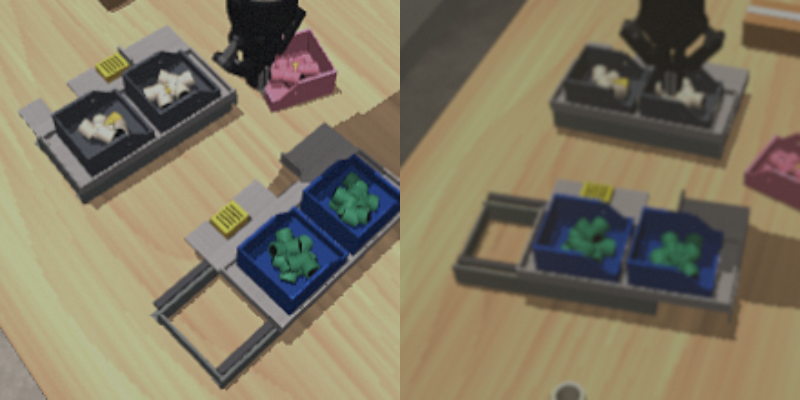

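View pics/wrist9.png

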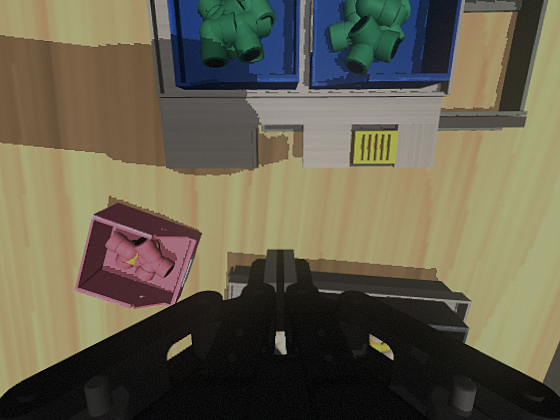

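View pics/scene9.png

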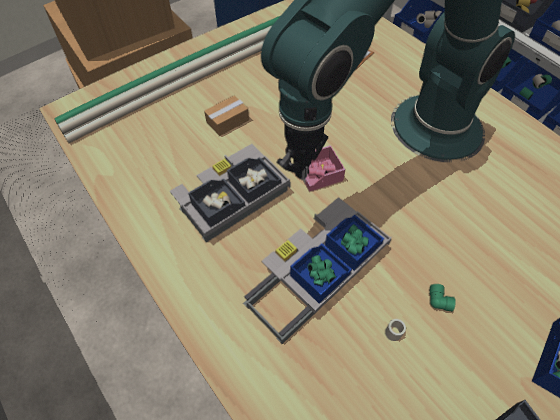

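The tray is out with the tongue up in notch 2 (wrist view (375,147), scene (286,250)). The bins are standing, and the grey tray, elbow, coupling and carton haven't moved. The hand is clear, so I'll hand in.

```bash
python3 - <<'E'
from station import r
print(r.job_done(), r.get_obs()["wrist_force"], r.get_obs()["t"])
E
```

```text
the job is handed in; nothing more can be done
the job is handed in; nothing more can be done
```

The blue tray is pulled out and locked in its second notch. I handed the job in at about 11.4 s.

**What I did:** With the fingers shut, I pushed the blue tongue down to its hard stop, where the wrist force reached about 21 N. I eased off slightly and, with the tongue still held down, drew the tray out by the lug. The tongue sprang up in the second notch. I then drew the tray about 1.5 mm further to centre the tongue, backed off the lug and lifted clear.

**Last checks:**
- **Pictures:** The tongue is up in notch 2, all the bins are standing, the grey tray is home with its tongue up, and the elbow, coupling and carton look unmoved.
- **Networks:** The scene camera puts the lock at (0.648, 0.076) and notch 2 at (0.647, 0.071), within 5 mm of each other. The lug moved about 87–90 mm.
- **Hand:** The wrist force read about 0 N (1 N or less) with the hand away.

**What disagreed:**
- The fingertip touched about 22–24 mm behind the reported TCP, so I found the contact and the bottom stop by force and picture.
- The side camera's lug reading at the end was spurious (score 0.41), and neither it nor the wrist camera found notch 2.
- The force and time reading I asked for after handing in came back empty.

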